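# Check the tilt of the empty labelling nest with the angle gauge

## Task

Of the two tilting product nests on the bench, one has a housing in it and the other is empty: pick up the digital angle gauge and check the empty one. Set the gauge's base flush on the middle of the sloped plate, its long side running straight up the slope, and keep it there in the gripper with a light, steady push, finishing while you still hold it so that the reading can be taken. Do not shift the tilt of either nest or disturb anything else on the bench.

Things in the scene. Friction and masses are not known exactly. Their poses are not given: they have to be found in the camera images.
- gauge: the digital angle gauge, a loose dark block with aluminium base and ends and a grey display on one side, 60 mm long (its x) x 30 mm thick (its y) x 58 mm high (its z), about 0.16 kg. It stands upright on the bench. Origin: centre of its flat base; z points from the base up through it. Either end may point up the slope
- nest_a_face (a point): centre of the top face of nest a's tilting bakelite plate, 130 mm (this frame's x) x 100 mm (y) x 12 mm, about 94 mm above the bench. x points straight up the slope, y is level, z points out of the face. It slopes 12 to 28 degrees and looks up and roughly towards the robot. If the nest is empty, the face is clear and flat but for the stop strip at the low edge and a rail at the +y edge
- nest_b_face (a point): the same point and axes on nest b's plate
- housing (a point): centre of the top of the pale plastic housing (100 x 80 x 26 mm) that lies in one of the two nests, about 26 mm off that nest's face; the nest near this point is the loaded one, the other is empty
- nest_a_stop (a point): middle of the top of nest a's stop strip, 60 mm down the slope from the face centre: 8 mm wide, 7 mm high, along the plate's low edge. The side rail is as high, at y 42 to 49 mm, x -20 to 40 mm of the face frame
- nest_b_stop (a point): the same point of nest b
- nest_a: stand of nest a, fixed to the bench: aluminium base 150 x 130 mm (x, y), two cheeks, a black star knob 78 mm out on its -y side. Origin: centre of the base's underside; -x points roughly to the robot. The plate turns on a level pivot 75 mm up and is clamped (8 N m to turn it). Highest point about 125 mm up (empty) or 155 mm (loaded). Which nest stands on which side changes
- nest_b: stand of nest b, of the same build as nest a
- hex_key: bystander: dark steel hex key 90 mm long lying on the bench, near the robot. Origin: on the bench, middle of the long leg
- wrench: bystander: open-ended wrench lying on the bench. Origin: on the bench under its middle
- screwdriver: bystander: screwdriver lying on the bench. Origin: on the bench under its middle
- spare_housing: bystander: a second pale housing, 100 x 80 x 26 mm, lying flat on the bench (not in a nest). Origin: centre of its underside
- label_roll: bystander: white label roll, 90 mm across and 50 mm high, on the bench. Origin: centre of its underside
- screw_tray: bystander: small grey divided tray, 100 x 75 x 28 mm. Origin: centre of its underside
- caliper_case: bystander: flat black instrument case, 90 x 230 x 26 mm. Origin: centre of its underside
Mind the look-alikes: they are no part of the job. What is meant by the gauge is not brown, and is the larger of those in its own colour. Leave any blue look-alike of the nest_a alone.

How it is judged:
By the outcome, as a careful person would: the job done as asked, in the order asked, and still so for the second after the job is handed in, while the arm keeps its last pose, push and grip.
It also fails if it takes over 48 s, if anything falls off the work surface, if the arm or the gripper's body presses on something with over 40 N, if the wrist force passes 120 N, or if a joint passes its speed limit or range.

## Robot

A 6-joint arm with a two-finger parallel gripper is mounted at the origin on the work surface. World frame = base frame: x ahead of the robot, y to its left, z up, the work surface at z = 0. Lengths are in m, angles in rad, forces in N, time in s.
With the tool pointing down it reaches from about 0.3 to 0.85 m from the base axis. Payload 5.4 kg.
Tool frame: the origin (TCP) lies between the finger pads; the fingertips stand 8 mm ahead of it and the grasp point (between the pads) lies 11 mm behind it; z points along the fingers, y is the line along which they close (so a half turn about z gives the same grasp; the last joint's range is limited). The gripper opens to 85 mm and grips with 20 to 120 N. Pads are 22 mm wide; open, the fingers measure 114 mm over their backs; the gripper's body (76 mm by 85 mm) begins 54 mm behind the grasp point. The pads swing forward as they close: fully open they stand 13 mm farther back than shut.
Start: joints at [1.024, 0.158, 1.597, -0, 1.386, -0.21], TCP at [0.19, 0.543, 0.239] pointing down, gripper open.
Joint ranges: [-2.91, 2.91], [-0.94, 2.29], [0.18, 2.7], [-1.29, 4.43], [0.17, 2.64], [-3, 3]. Speed limits (rad/s): [2.57, 2.57, 3.14, 3.14, 3.14, 3.14].

## Interface

Orientations are given as a unit quaternion [w, x, y, z].
In Python, from workcell import * gives the robot as it stands.
- The arm moves only by the shell command python3 -m creep 'ROWS' [FORCE]. ROWS is JSON, a list that holds one entry, the list of rows, each a list of 5 numbers: the opening, from -1 (shut) to 1 (fully open), so that 0 is half open, then the shift along the tool's x, y, z in m, then the turn about the tool's z in rad. In form: [[[claw, x, y, z, turn], ...]]. A call has 1 to 8 rows; each row shifts and turns the commanded pose from where the row before left it, along the tool's axes as they then stand; what a row does not reach is not made up. A row lasts 1/10 s, in which the tool goes at most 50 mm and 8.59 degrees, less where a joint would pass 70% of its speed; a pose out of reach is approached as far as the arm can. A call with a gripper value outside its range is refused whole. The fingers move at their own pace and stop on an object; FORCE is the grip in N (left out, the last holds). Time passes only in rows, so rows that do not move let the fingers close. It gives the time, the measured TCP pose, the force, the opening and the grip force at its end, in the units of the state.
- observe(): the state, without advancing time (a new reading comes with each control period).
- get_image(name): name is "side" or "top"; returns the picture (400x640x3 uint8, red, green, blue); there is no depth.
- camera_model(name): a dict with "fx", "fy", "cx", "cy" (pixels), "dist_coeffs" ([k1, k2, p1, p2, k3] as OpenCV has them; the pictures are not rectified), "extrinsics" (4x4, takes a point from world to camera coordinates). Camera axes: x right, y up, looking along -z (the intrinsics and any distortion apply to the point x, -y, -z); pixel columns grow to the right and rows downward; lengths in m; the calibration is good to about 2 mm. A picture is of the moment at which its call begins. camera_model takes no time and is no camera call.
- sign_off(): hands the job in; it is judged then, once.
The state is a dict: "t": time; "qpos": joint angles; "joint_vel": joint speeds; "tau": joint torques, N m; "eef_pos": TCP position; "orientation": TCP orientation; "contact_force": force on the tool from outside, world axes, zero at the start; "moment": the same for the moment, N m; "finger_gap": finger opening in m; "grasp_force": force on a finger pad.
Only numpy, scipy, OpenCV 4.12 (cv2) and the standard library are available. Lean on these libraries where they do the work, as an engineer would, in place of code of your own. Each camera call takes 0.05 s, during which the arm holds its last target. There are 200 camera calls.

## Working session

There is one attempt and no reset: what is moved stays moved. The work goes in short steps, Python scripts to look and compute and a shell command to move; the robot and the scene stay as the last step left them, time stands still between calls to the robot, and variables do not carry over. Pictures are saved under pics/ and viewed, at most 10 in all, crops included, and the job is handed in when it is done.

```bash
mkdir -p pics
python3 - <<'E'
from workcell import *
import cv2
for n in("side","top"):
    cv2.imwrite(f"pics/{n}0.png",get_image(n)[:,:,::-1]); m=camera_model(n); print(n,m)
s=observe();print(s)
E
```

```text
side {'fx': 415.63846086872115, 'fy': 415.63846086872115, 'cx': 319.17666313757934, 'cy': 211.81524476781644, 'dist_coeffs': array([0.00853065, 0.        , 0.        , 0.        , 0.        ]), 'extrinsics': array([[ 0.73634269, -0.67656127,  0.0080181 , -0.36383625],
       [ 0.38277941,  0.42631528,  0.81959454, -0.27045926],
       [-0.55792416, -0.60043328,  0.57288787, -0.84494049],
       [ 0.        ,  0.        ,  0.        ,  1.        ]])}
top {'fx': 369.2913463944145, 'fy': 369.2913463944145, 'cx': 323.4041103135512, 'cy': 198.96756336164407, 'dist_coeffs': array([-0.04908662,  0.        ,  0.        ,  0.        ,  0.        ]), 'extrinsics': array([[-0.01520744, -0.99987806, -0.00354838,  0.01589371],
       [ 0.99815966, -0.01538947,  0.05865534, -0.50717681],
       [-0.0587028 , -0.00264985,  0.99827199, -1.12891722],
       [ 0.        ,  0.        ,  0.        ,  1.        ]])}
{'t': 0.1, 'qpos': array([ 1.02390153e+00,  1.58997671e-01,  1.59814462e+00,  3.44561270e-05,
        1.38620465e+00, -2.10138010e-01]), 'joint_vel': array([-4.55755108e-04, -9.44441672e-04, -1.40037431e-03, -6.88396146e-04,
       -1.88456071e-03, -9.08030285e-05]), 'tau': array([ 1.63524860e-04, -3.96991718e+01, -3.32336712e+01, -3.08067083e-04,
        4.27654391e-03,  4.63006120e-05]), 'eef_pos': array([0.18973818, 0.54221806, 0.23838962]), 'orientation': array([-3.39875611e-04,  1.67586962e-01,  9.85856907e-01, -8.08796581e-04]), 'contact_force': array([ 0.27048646,  0.20126335, -0.25599383]), 'moment': array([ 0.03410042,  0.05016863, -0.00675441]), 'grasp_force': 0.0, 'finger_gap': 0.08592460046487832}
```

View pics/top0.png

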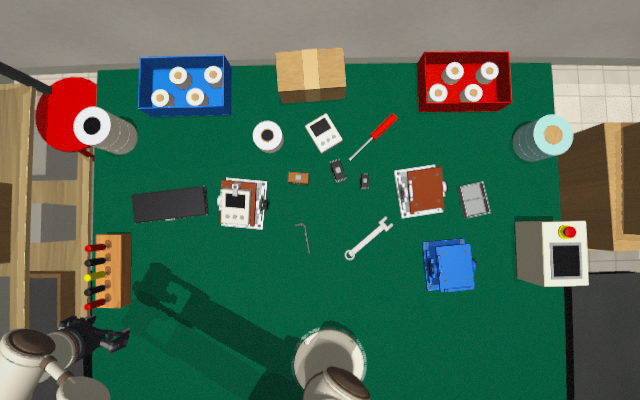

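View pics/side0.png

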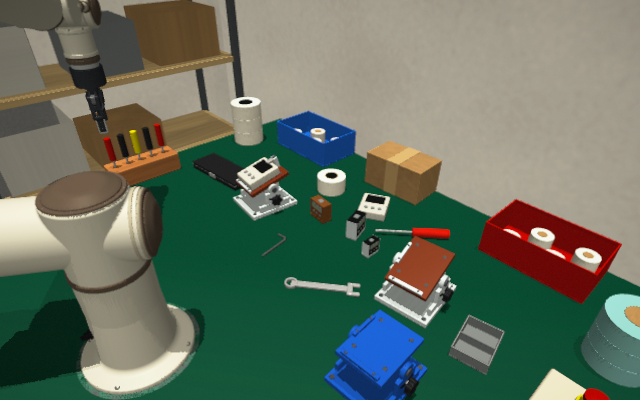

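The top view shows the gauge (larger dark block) at (338,170), with a smaller dark one at (364,181) and a brown one at (298,178). The empty nest is at (420,190), the loaded one is at (240,203), and the blue look-alike is at (448,265). In the side view the gauge is at (356,224) and the empty plate at (420,265). I'll zoom in on these next.

Run:
```python
import cv2,numpy as np
t=cv2.imread("pics/top0.png");s=cv2.imread("pics/side0.png")
def c(im,x,y,w,h,k):
    o=cv2.resize(im[y:y+h,x:x+w],None,fx=k,fy=k,interpolation=cv2.INTER_CUBIC)
    return o
a=c(t,325,150,50,50,8);b=c(t,390,160,60,60,400/60)
d=c(s,340,200,50,37,8);e=c(s,370,230,100,100,4)
o=np.zeros((600,800,3),np.uint8)
a=c(t,325,155,50,37,8)[:296];b=c(t,385,160,67,50,6)
o[:296,:400]=a;o[:300,400:800]=b[:300,:400]
o[300:596,:400]=d;e=c(s,370,232,80,60,5);o[300:600,400:800]=e
cv2.imwrite("pics/z.png",o)
```

```text
(no output)
```

View pics/z.png

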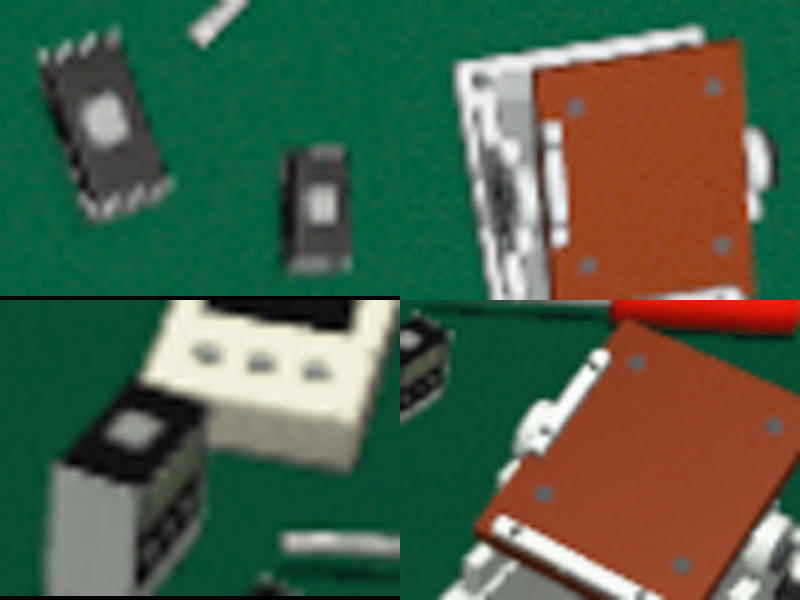

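The crops show the rail on the plate's far-left (+y) edge and the strip at its low edge. The gauge's top-face corners are readable. I'll crop the whole plate with pixel ticks so I can read its corners.

Run:
```python
import cv2,numpy as np
t=cv2.imread("pics/top0.png");s=cv2.imread("pics/side0.png")
def c(im,x,y,w,h,k):
    o=cv2.resize(im[y:y+h,x:x+w],None,fx=k,fy=k,interpolation=cv2.INTER_CUBIC)
    for i in range(0,w,10): cv2.line(o,(int((i+.5)*k),0),(int((i+.5)*k),6),(0,255,255),1);cv2.putText(o,str(x+i),(int(i*k),18),0,.35,(0,255,255))
    for i in range(0,h,10): cv2.line(o,(0,int((i+.5)*k)),(6,int((i+.5)*k)),(0,255,255),1);cv2.putText(o,str(y+i),(8,int((i+.5)*k)+4),0,.35,(0,255,255))
    return o
cv2.imwrite("pics/z2.png",np.hstack([c(t,388,158,66,66,6),c(s,370,232,88,88,4.5)]))if 0 else None
a=c(t,388,158,64,64,6);b=c(s,372,232,96,96,4)
cv2.imwrite("pics/z2.png",np.hstack([a,b]))
```

```text
(no output)
```

View pics/z2.png

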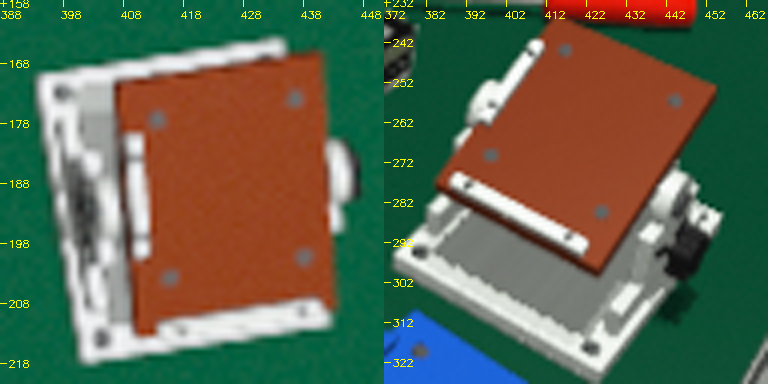

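```bash
cat > h.py <<'E'
from workcell import *
import cv2,numpy as np
from scipy.optimize import least_squares
from scipy.spatial.transform import Rotation as R
def proj(n,P):
    m=camera_model(n);F=np.diag([1,-1,-1]);E=m["extrinsics"]
    K=np.array([[m["fx"],0,m["cx"]],[0,m["fy"],m["cy"]],[0,0,1]])
    return cv2.projectPoints(np.array(P,float),cv2.Rodrigues(F@E[:3,:3])[0],F@E[:3,3],K,m["dist_coeffs"])[0][:,0]
def fit(obs,pose,p0):
    f=lambda p:np.concatenate([(proj(n,[pose(p,q) for q,_ in o])-[u for _,u in o]).ravel() for n,o in obs.items()])
    r=least_squares(f,p0,loss="soft_l1");print(r.x.round(4),"res",f(r.x).round(1));return r.x
E
python3 - <<'E'
from h import *
a,b,z=.03,.015,.058
g=lambda p,q:R.from_euler("z",p[2]).apply(q)+[p[0],p[1],0]
A,B,C,D=(-a,b,z),(a,b,z),(a,-b,z),(-a,-b,z)
go={"top":[(A,(336.2,180.2)),(B,(329.6,161.4)),(C,(339.3,158.3)),(D,(345.6,176.4))],
"side":[(A,(346.4,219.75)),(B,(356.75,209.75)),(C,(366,213)),(D,(356.4,222.9))]}
p=fit(go,g,[.65,-.04,.3]);print("gauge yaw deg",np.degrees(p[2]))
f=lambda p,q:R.from_euler("zy",[p[3],-p[4]]).apply(q)+p[:3]
UL,UR,LL=(.065,.05,0),(.065,-.05,0),(-.065,.05,0)
fo={"top":[(UL,(406.7,171.3)),(UR,(441.7,166.2)),(LL,(410.2,213.3))],
"side":[(UL,(412.6,236.1)),(UR,(454.6,253.6)),(LL,(384.9,277.1))]}
p=fit(fo,f,[.55,-.28,.094,0.1,.35]);print("face yaw,tilt",np.degrees(p[3:]))
E
```

```text
[ 0.5945 -0.0372  0.2998] res [ 0.2 -0.3  0.6 -0.4  0.4 -0.4  0.3  0.4 -0.4  0.2 -0.8 -0.8 -0.1 -0.9
 -0.2  0.5]
gauge yaw deg 17.17589658225787
[ 0.5237 -0.2893  0.0927  0.1298  0.3241] res [ 0.1 -0.5 -0.2 -0.4  0.4  0.5  1.2  0.  -0.2 -0.4 -1.5  0.5]
face yaw,tilt [ 7.43582898 18.56885431]
```

```bash
cat >> h.py <<'E'
def to(x,y,z,yaw):
    "tool-frame shift and turn to reach TCP x,y,z with tool y at world angle yaw(deg)"
    s=observe();Q=R.from_quat(s["orientation"],scalar_first=True)
    ty=Q.apply([0,1,0]);now=np.degrees(np.arctan2(ty[1],ty[0]))
    print("pos",s["eef_pos"].round(4),"F",s["contact_force"].round(1),"shift",Q.inv().apply(np.array([x,y,z])-s["eef_pos"]).round(4),"turn",np.radians((now-yaw+90)%180-90).round(4),"t",s["t"],"gap",s["finger_gap"].round(4),"grip",s["grasp_force"])
E
python3 -m creep '[[[0.3,0,0,0,-0.1275],[0.3,0,0,0,-0.1275],[0.3,0,0,0,-0.1275],[0.3,0,0,0,-0.1275],[0.3,0,0,0,-0.1275],[0.3,-0.0135,-0.042,0,0],[0.3,-0.0135,-0.042,0,0],[0.3,-0.0135,-0.042,0,0]]]' 20
python3 -m creep '[[[0.3,-0.0135,-0.042,0,0],[0.3,-0.0135,-0.042,0,0],[0.3,-0.0135,-0.042,0,0],[0.3,-0.0135,-0.042,0,0],[0.3,-0.0135,-0.042,0,0],[0.3,-0.0135,-0.042,0,0],[0.3,-0.0135,-0.042,0,0],[0.3,-0.0135,-0.042,0,0]]]'
python3 -m creep '[[[0.3,-0.0135,-0.042,0,0],[0.3,-0.0135,-0.042,0,0],[0.3,-0.0135,-0.042,0,0],[0.3,-0.0135,-0.042,0,0],[0.3,0,0,0,0],[0.3,0,0,0,0]]]'
python3 -c "
from h import *
to(.5945,-.0372,.12,107.2)"
```

```text
t: 0.9
eef_pos: [0.2662, 0.4329, 0.2387]
orientation: [-0.0, -0.15, 0.989, -0.0]
contact_force: [1.1, -0.4, 0.0]
finger_gap: 0.0556
grasp_force: 0.0
t: 1.7
eef_pos: [0.4692, 0.1437, 0.239]
orientation: [-0.0, -0.15, 0.989, 0.0]
contact_force: [1.3, 1.0, -0.0]
finger_gap: 0.0553
grasp_force: 0.0
t: 2.3
eef_pos: [0.5698, 0.0004, 0.2385]
orientation: [-0.001, -0.149, 0.989, 0.0]
contact_force: [0.6, -0.1, -0.6]
finger_gap: 0.0556
grasp_force: 0.0Traceback (most recent call last):
  File "<string>", line 3, in <module>
    to(.5945,-.0372,.12,107.2)
    ~~^^^^^^^^^^^^^^^^^^^^^^^^
  File "h.py", line 16, in to
    print("pos",s["eef_pos"].round(4),"F",s["contact_force"].round(1),"shift",Q.inv().apply(np.array([x,y,z])-s["eef_pos"]).round(4),"turn",np.radians((now-yaw+90)%180-90).round(4),"t",s["t"],"gap",s["finger_gap"].round(4),"grip",s["grasp_force"])
                                                                                                                                                                                                      ^^^^^^^^^^^^^^^^^^^^^
AttributeError: 'float' object has no attribute 'round'
```

```bash
sed -i 's/s\["finger_gap"\].round(4)/s["finger_gap"]/' h.py
python3 -m creep '[[[0.3,-0.0063,-0.0215,0,0],[0.3,-0.0063,-0.0215,0,0],[0.3,0,0,0.04,0],[0.3,0,0,0.04,0],[0.3,0,0,0.03,0],[0.3,0,0,0,0],[0.3,0,0,0,0]]]'
python3 - <<'E'
from h import *
to(.5945,-.0372,.027,107.2)
t=get_image("top")[:,:,::-1];s=get_image("side")[:,:,::-1]
c=lambda im,x,y,w,h,k:cv2.resize(im[y:y+h,x:x+w],None,fx=k,fy=k,interpolation=cv2.INTER_CUBIC)
cv2.imwrite("pics/g1.png",np.hstack([c(t,300,130,80,80,5),c(s,315,165,80,80,5)]))
E
```

```text
t: 3.0
eef_pos: [0.5945, -0.0353, 0.1298]
orientation: [-0.0, -0.15, 0.989, 0.0]
contact_force: [0.7, -0.2, -0.1]
finger_gap: 0.0554
grasp_force: 0.0
pos [ 0.5945 -0.0353  0.1298] F [ 0.7 -0.2 -0.1] shift [ 0.0005 -0.0019  0.1028] turn 0.0019 t 3.0 gap 0.0554418839758495 grip 0.0
```

View pics/g1.png

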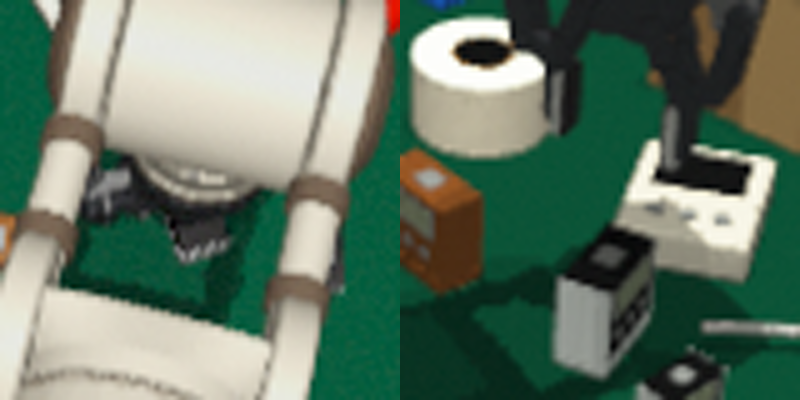

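The fingers straddle the gauge in the side crop (gauge at about (605,300) in the crop), with clear space on both sides. I'll descend and grip.

```bash
python3 -m creep '[[[0.3,0,-0.002,0.03,0],[0.3,0,0,0.03,0],[0.3,0,0,0.025,0],[0.3,0,0,0.018,0],[0.3,0,0,0,0],[0.3,0,0,0,0]]]' 20
python3 -m creep '[[[-1,0,0,0,0],[-1,0,0,0,0],[-1,0,0,0,0],[-1,0,0,0,0],[-1,0,0,0,0],[-1,0,0,0,0],[-1,0,0,0,0],[-1,0,0,0,0]]]' 20
python3 -c "
from h import *
to(.5945,-.0372,.027,107.2)"
```

```text
t: 3.7
eef_pos: [0.5968, -0.0386, 0.0283]
orientation: [0.001, -0.15, 0.989, -0.001]
contact_force: [0.9, 1.1, 1.0]
finger_gap: 0.0551
grasp_force: 0.0
t: 4.5
eef_pos: [0.5971, -0.0386, 0.0285]
orientation: [0.002, -0.15, 0.989, -0.001]
contact_force: [-0.7, 1.4, 7.0]
finger_gap: 0.0298
grasp_force: 21.1
pos [ 0.5971 -0.0386  0.0285] F [-0.7  1.4  7. ] shift [0.0021 0.0021 0.0015] turn 0.0005 t 4.5 gap 0.02978803204516833 grip 21.06325328350067
```

```bash
python3 -m creep '[[[-1,0,0,-0.02,0],[-1,0,0,-0.04,0],[-1,0,0,-0.04,0],[-1,0,0,-0.04,0],[-1,0,0,-0.03,0],[-1,0,0,0,0.0855],[-1,0,0,0,0.0855],[-1,0,0,0,0]]]' 20
python3 -m creep '[[[-1,0.0125,-0.03,0,0],[-1,0.0125,-0.03,0,0],[-1,0.0125,-0.03,0,0],[-1,0.0125,-0.03,0,0],[-1,0.0125,-0.03,0,0],[-1,0.0125,-0.03,0,0],[-1,0.0125,-0.03,0,0],[-1,0.0125,-0.03,0,0]]]' 20
python3 -m creep '[[[-1,0,0,0,0],[-1,0,0,0,0],[-1,0,0,0,0]]]' 20
python3 - <<'E'
from h import *
to(.529,-.2886,.140,97.4)
s=get_image("side")[:,:,::-1]
c=lambda im,x,y,w,h,k:cv2.resize(im[y:y+h,x:x+w],None,fx=k,fy=k,interpolation=cv2.INTER_CUBIC)
cv2.imwrite("pics/g2.png",c(s,350,160,130,150,4))
E
```

```text
t: 5.3
eef_pos: [0.5952, -0.0383, 0.1965]
orientation: [0.0, -0.065, 0.998, -0.0]
contact_force: [-1.2, 0.1, -2.3]
finger_gap: 0.0295
grasp_force: 20.4
t: 6.1
eef_pos: [0.5265, -0.2903, 0.196]
orientation: [-0.0, -0.066, 0.998, 0.0]
contact_force: [0.4, 0.4, -1.5]
finger_gap: 0.03
grasp_force: 20.5
t: 6.4
eef_pos: [0.5274, -0.2882, 0.196]
orientation: [-0.0, -0.066, 0.998, 0.0]
contact_force: [0.5, -0.4, -2.9]
finger_gap: 0.0295
grasp_force: 20.7
pos [ 0.5274 -0.2882  0.196 ] F [ 0.5 -0.4 -2.9] shift [-0.0016 -0.0006  0.056 ] turn 0.0021 t 6.4 gap 0.0294661024947281 grip 20.742764174938202
```

View pics/g2.png

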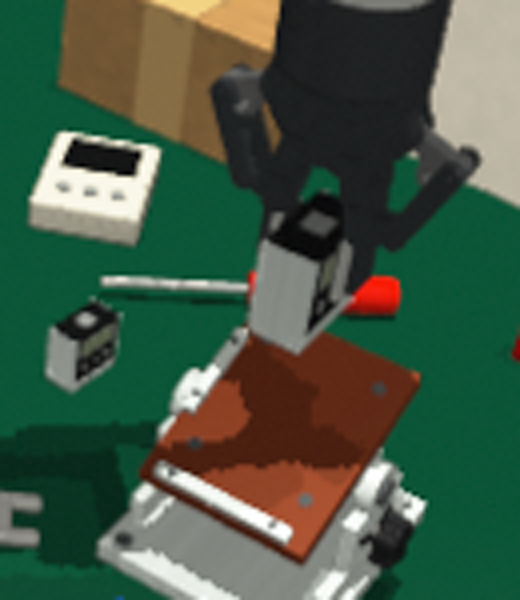

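The gauge is held upright above the upper part of the plate (crop (300,270)), and nothing else has moved. I'll go down until its uphill base edge touches, then drag it down the slope so it pivots flush in the pads.

```bash
python3 -m creep '[[[-1,-0.0015,0,0.03,0],[-1,0,0,0.02,0],[-1,0,0,0.006,0],[-1,0,0,0,0],[-1,0,0,0,0]]]' 20
python3 -m creep '[[[-1,0,0,0.002,0],[-1,0,0,0.002,0],[-1,0,0,0.002,0],[-1,0,0,0,0]]]' 20
python3 -m creep '[[[-1,0,0,0.001,0],[-1,0,0,0.001,0],[-1,0,0,0,0]]]' 20
```

```text
t: 6.95
eef_pos: [0.5296, -0.2891, 0.1416]
orientation: [0.001, -0.065, 0.998, -0.001]
contact_force: [0.5, -0.7, -1.7]
finger_gap: 0.0299
grasp_force: 20.6
t: 7.35
eef_pos: [0.5286, -0.289, 0.1341]
orientation: [-0.0, -0.065, 0.998, 0.0]
contact_force: [-0.5, -0.1, -1.6]
finger_gap: 0.0296
grasp_force: 20.7
t: 7.65
eef_pos: [0.5288, -0.2891, 0.1337]
orientation: [-0.0, -0.065, 0.998, -0.0]
contact_force: [-4.6, 2.4, 5.3]
finger_gap: 0.0297
grasp_force: 21.8
```

```bash
python3 -m creep '[[[-1,0.002,0,0.001,0],[-1,0.002,0,0.0015,0],[-1,0.002,0,0.0015,0],[-1,0,0,0,0]]]' 20
python3 -m creep '[[[-1,0.002,0,0.0015,0],[-1,0.002,0,0.0015,0],[-1,0,0,0,0]]]' 20
python3 - <<'E'
from h import *
to(.5131,-.2907,.1208,97.4)
s=get_image("side")[:,:,::-1]
c=lambda im,x,y,w,h,k:cv2.resize(im[y:y+h,x:x+w],None,fx=k,fy=k,interpolation=cv2.INTER_CUBIC)
cv2.imwrite("pics/g3.png",c(s,370,200,100,110,5))
E
```

```text
t: 8.05
eef_pos: [0.5241, -0.2904, 0.1303]
orientation: [0.002, -0.065, 0.998, -0.001]
contact_force: [0.3, 0.6, 5.4]
finger_gap: 0.0297
grasp_force: 21.8
t: 8.35
eef_pos: [0.5201, -0.2913, 0.1271]
orientation: [0.002, -0.065, 0.998, -0.001]
contact_force: [-0.2, -0.0, 5.6]
finger_gap: 0.0295
grasp_force: 21.7
pos [ 0.5201 -0.2913  0.1271] F [-0.2 -0.   5.6] shift [0.0069 0.0015 0.0063] turn 0.0003 t 8.35 gap 0.029451542105524912 grip 21.731381714344025
```

View pics/g3.png

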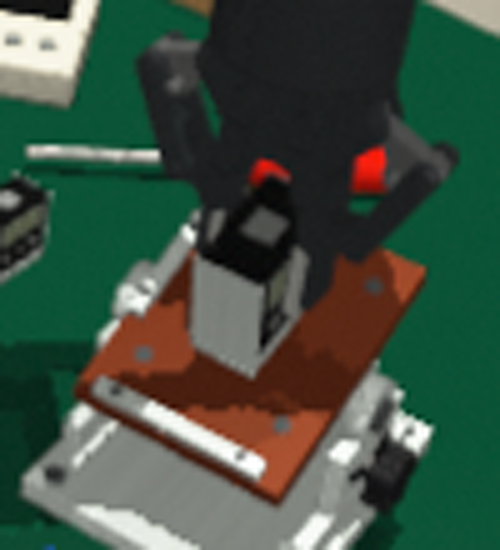

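It is pivoting: contact is steady at about 6–7 N, and the gauge has begun to lean with the slope. I'll continue along the same path.

```bash
python3 -m creep '[[[-1,0.002,0.0005,0.0016,0],[-1,0.002,0.0005,0.0016,0],[-1,0.002,0.0005,0.0016,0],[-1,0,0,0,0]]]' 20
python3 -m creep '[[[-1,0.001,0,0.0015,0],[-1,0,0,0,0],[-1,0,0,0,0]]]' 20
python3 -c "
from h import *
to(.5131,-.2907,.1198,97.4);print(observe()['moment'])"
```

```text
t: 8.8
eef_pos: [0.5129, -0.2905, 0.1211]
orientation: [0.0, -0.065, 0.998, -0.001]
contact_force: [-0.1, -1.7, 5.6]
finger_gap: 0.0299
grasp_force: 21.8
t: 9.1
eef_pos: [0.5118, -0.2906, 0.1196]
orientation: [0.0, -0.065, 0.998, -0.001]
contact_force: [-0.7, -1.9, 5.3]
finger_gap: 0.0298
grasp_force: 21.8
pos [ 0.5118 -0.2906  0.1196] F [-0.7 -1.9  5.3] shift [-0.0013 -0.0002 -0.0002] turn 0.0003 t 9.1 gap 0.02979265448680577 grip 21.785818934440613
[-0.330006   -0.04311756 -0.03860659]
```

```bash
python3 -m creep '[[[-1,0.0005,0,0.001,0],[-1,0,0,0,0],[-1,0,0,0,0]]]' 20
python3 -m creep '[[[-1,0,0,0.001,0],[-1,0,0,0,0],[-1,0,0,0,0]]]' 20
python3 - <<'E'
from h import *
to(.5131,-.2907,.1198,97.4)
s=get_image("side")[:,:,::-1]
c=lambda im,x,y,w,h,k:cv2.resize(im[y:y+h,x:x+w],None,fx=k,fy=k,interpolation=cv2.INTER_CUBIC)
cv2.imwrite("pics/g4.png",c(s,370,205,90,90,6.6))
E
```

```text
t: 9.4
eef_pos: [0.5115, -0.2907, 0.1192]
orientation: [0.0, -0.065, 0.998, -0.001]
contact_force: [-0.7, -1.3, 8.1]
finger_gap: 0.0295
grasp_force: 22.0
t: 9.7
eef_pos: [0.5115, -0.2908, 0.1191]
orientation: [0.0, -0.065, 0.998, -0.001]
contact_force: [-2.8, 0.5, 13.8]
finger_gap: 0.0298
grasp_force: 22.7
pos [ 0.5115 -0.2908  0.1191] F [-2.8  0.5 13.8] shift [-0.0016 -0.0002 -0.0007] turn 0.0005 t 9.7 gap 0.029771760779635746 grip 22.69930601119995
```

View pics/g4.png

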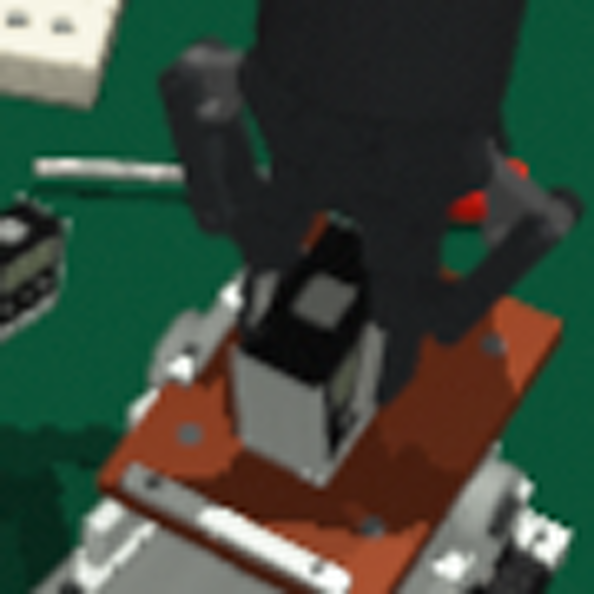

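The gauge now leans with the plate, and force rises (14 N) without further travel, so it looks bottomed. I'll check it by fitting the end-face corners: bottom (245,440) and (322,487), top (237,345) and (322,383) in the crop.

Run:
```python
from h import *
F=np.array([.5237,-.2893,.0927])
px=lambda u,v:(370+u/6.6-.42,205+v/6.6-.42)
o={"side":[((-.03,.015,0),px(245,440)),((-.03,-.015,0),px(322,487)),((-.03,.015,.058),px(237,345)),((-.03,-.015,.058),px(322,383))]}
Rf=R.from_euler("zy",[.1298,-.3241])
f=lambda p,q:Rf.apply(R.from_euler("zy",[p[2],-p[3]]).apply(q)+[p[0],p[1],0])+F
fit(o,f,[0,0,0,0])
for d in((0,0),):print(np.round(proj("side",[f([0,0,0,0],q) for q,_ in o["side"]]),1),np.round([u for _,u in o["side"]],1))
# low-edge corners of the plate as a tilt check
P=proj("side",[Rf.apply(q)+F for q in((.065,-.05,0),(-.065,.05,0),(-.06,.0,.007))]);print(((P-[369.58,204.58])*6.6).round())
```

```text
[ 0.0017 -0.0031 -0.0476 -0.0193] res [ 0.3  0.7  0.6 -0.  -0.3 -0.7 -0.6 -0. ]
[[405.8 272.6]
 [418.1 278.5]
 [403.6 257.3]
 [416.5 263.2]] [[406.7 271.2]
 [418.4 278.4]
 [405.5 256.9]
 [418.4 262.6]]
[[560. 321.]
 [ 92. 482.]
 [230. 526.]]
```

```bash
python3 -m creep '[[[-1,0,0,0,0],[-1,0,0,0,0],[-1,0,0,0,0],[-1,0,0,0,0],[-1,0,0,0,0],[-1,0,0,0,0],[-1,0,0,0,0]]]' 20
python3 - <<'E'
from h import *
t=get_image("top")[:,:,::-1];s=get_image("side")[:,:,::-1]
cv2.imwrite("pics/f.png",np.vstack([s[120:400],t[100:300]]))
E
```

```text
t: 10.45
eef_pos: [0.5115, -0.2907, 0.1191]
orientation: [0.0, -0.065, 0.998, -0.001]
contact_force: [-2.2, -0.2, 13.6]
finger_gap: 0.03
grasp_force: 22.7
```

View pics/f.png

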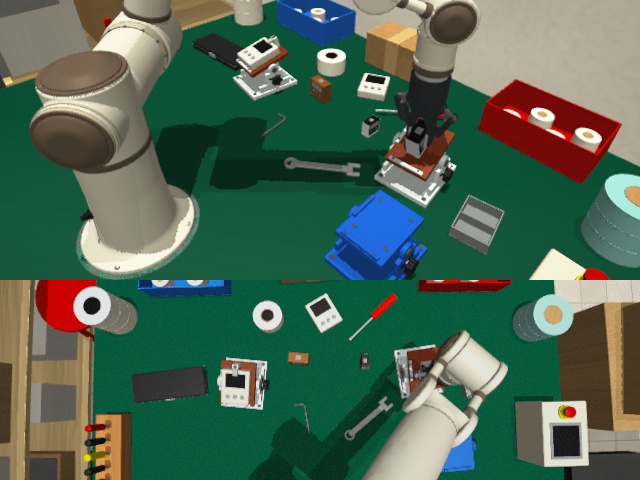

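The gauge sits on the empty plate (side view (418,135)) under a steady push of about 14 N, and everything else is where it was. I'll hand it in.

```bash
python3 -c "
from workcell import *
print(sign_off())"
```

```text
the job is handed in; nothing more can be done
None
```

The gauge is held on the empty nest's plate with a steady push of about 14 N, and the job was handed in at about 10.5 s: the last image fit put it within about 3 mm of centre, 1° of flush and 3° of straight up the slope, and nothing else on the bench looked moved.

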